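Sweep the loose adapters into the parts fence

ROBOT

A 7-joint arm with a two-finger parallel gripper is mounted at the origin on a cart in front of the work surface, level with it; the furniture and walls round the work are solid. World frame = base frame: x ahead of the robot, y to its left, z up, the work surface at z = 0. Lengths are in m, angles in degrees, forces in N, time in s.
With the tool pointing down it reaches from about 0.425 to 0.925 m from the base axis. Payload 6.8 kg.
Tool frame: the origin (TCP) lies on the centre line of the jaws, within the pads' length; the fingertips stand 25 mm ahead of it and the grasp point (between the pads) lies 6 mm ahead of it; z points along the fingers, y is the line along which they close (so a half turn about z gives the same grasp; the last joint's range is limited). The gripper opens to 85 mm and grips with 20 to 120 N. Pads are 22 mm wide; open, the fingers measure 114 mm over their backs; the gripper's body (76 mm by 85 mm) begins 54 mm behind the grasp point. The pads swing forward as they close: fully open they stand 13 mm farther back than shut.
Start: joints at [-74.204, 27.33, 1.283, 89.118, -0.659, 63.558, -4.761], TCP at [0.253, 0.626, 0.256] pointing down, gripper open.
Joint ranges: [-169.35, 169.35], [-19.33, 120.38], [-80.79, 83.38], [13.8, 139.57], [-78.32, 258.32], [9.67, 109.79], [-169.56, 169.56]. Speed limits (degrees/s): [136.94, 136.94, 180, 180, 180, 180, 180].

INTERFACE

Orientations are given as [roll, pitch, yaw] about the fixed x, y, z axes, in that order (R = Rz(yaw) Ry(pitch) Rx(roll)).
In Python, from bench import status, viewer, ticket gives the robot as it stands.
- The arm moves only by the shell command python3 -m creep 'ROWS' [OPENING]. ROWS is JSON, a list of rows, each an object with "delta_pos": the shift along the tool's x, y, z in cm, a list of three; "roll": the turn about the tool's z in rad. A call has exactly 5 rows; each row is the pose to reach, as a shift and turn from the pose commanded when the call began, along the tool's axes at that moment; what a row does not reach only later rows make up. A row lasts 1/12 s, in which the tool goes at most 41.7 mm and 7.16 degrees, less where a joint would pass 70% of its speed; a pose out of reach is approached as far as the arm can. A call with a gripper value outside its range is refused whole. OPENING is the finger opening in cm, from 0 to 8.54, set as the call begins (- or left out, the last holds). The fingers move at their own pace and stop on an object; the grip force is fixed at half the most. Time passes only in rows, so rows that repeat a pose let the fingers close, or fill a call up. It gives the time, the measured TCP pose, the force, the opening and the grip force at its end, in the units of the state.
- status.observe(): the state, without advancing time (a new reading comes with each control period).
- viewer.get_image(name): name is "side" or "top"; returns a dict with "img" (420x560x3 uint8, red, green, blue), "fx", "fy", "cx", "cy" (pixels), "eye" and "rotation" of the camera in the world. Camera axes: x right, y down, z forward; pixel columns grow to the right and rows downward; lengths in m; the calibration is good to about 2 mm. A picture is of the moment at which its call begins. There is no depth.
- ticket.hand_in(): hands the job in; it is judged then, once.
The state is a dict: "time_s": time; "joint_pos": joint angles; "dq": joint speeds; "effort": joint torques, N m; "position": TCP position; "tool_rot": TCP orientation; "contact_force": force on the tool from outside, world axes, zero at the start; "ft_torque": the same for the moment, N m; "width": finger opening in m; "grip_force": force on a finger pad.
Only numpy, scipy, OpenCV 4.12 (cv2) and the standard library are available. Lean on these libraries where they do the work, as an engineer would, in place of code of your own. Each camera call takes 0.05 s, during which the arm holds its last target. There are 200 camera calls.

TASK

Sweep the three loose coaxial adapters along the bench with your fingertips, in through the open front of the three-sided metal fence until they are well inside it, and leave them lying there. Push them gently over the surface without pinching them or lifting them off it, and do not shift the gauge block, the D connector or the screw that stands on its head among them.

Things in the scene. Friction and masses are not known exactly. Their poses are not given: they have to be found in the camera images.
- parts_fence: plain sheet-metal fence screwed to the bench, three walls round a bay that is open on top and at the front, its own -x side; it has no floor, the bench top runs on into it. 100 (x) x 130 (y) mm outside, walls 25 mm high and 2.5 mm thick; inside from x=-50 mm (front line) to x=+47 mm and 125 mm wide. Origin: centre of its footprint at bench height
- adapter_1: one of the three coaxial adapters to be swept: a brass-coloured nut with a threaded end, lying on its side, 23 mm long (its y axis), 10 mm wide (x), 8 mm high, 10 to 17 g; it slides when pushed low down (above mid-height it may tip), does not roll. Origin: centre of its underside
- adapter_2: one of the three coaxial adapters to be swept: a brass-coloured nut with a threaded end, lying on its side, 23 mm long (its y axis), 10 mm wide (x), 8 mm high, 10 to 17 g; it slides when pushed low down (above mid-height it may tip), does not roll, the same as adapter_1. Origin: centre of its underside
- adapter_3: one of the three coaxial adapters to be swept: a larger, steel-coloured nut with a threaded end, lying on its side, 31 mm long (its y axis), 14 mm wide (x), 12 mm high, 10 to 17 g; it slides when pushed low down (above mid-height it may tip), does not roll. Origin: centre of its underside
- gauge_block: bystander to leave alone: ground steel block with two holes, 25 x 50 x 20 mm (x, y, z), loose. Origin: centre of its underside
- bolt_2: bystander to leave alone and standing: socket head screw standing upright on its head, 12 mm across and 43 mm high, loose and easily tipped. Origin: centre of its underside
- connector_1: bystander to leave alone: D connector with a metal backshell, 41 x 33 x 15 mm (x, y, z), loose. Origin: centre of its underside

How it is judged:
By the outcome, as a careful person would: the job done as asked, in the order asked, and still so for the second after the job is handed in, with the robot touching nothing.
It also fails if it takes over 70 s, if anything falls off the work surface, if the arm or the gripper's body presses on something with over 40 N, if the wrist force passes 120 N, or if a joint passes its speed limit or range.

## Working session

There is one attempt and no reset: what is moved stays moved. The work goes in short steps, Python scripts to look and compute and a shell command to move; the robot and the scene stay as the last step left them, time stands still between calls to the robot, and variables do not carry over. Pictures are saved under pics/ and viewed, at most 10 in all, crops included, and the job is handed in when it is done.

```bash
mkdir -p pics; ls
python3 - <<'E'
from bench import status, viewer
import cv2,json
s=status.observe(); print(s)
for n in("top","side"):
    d=viewer.get_image(n); cv2.imwrite(f"pics/{n}0.png",d["img"][:,:,::-1]); print(n,{k:(v if k!="img" else 0) for k,v in d.items()})
E
```

```text
pics
{'time_s': 0.0, 'joint_pos': array([-74.20398713,  27.37545183,   1.27994122,  89.17870663,
        -0.65887678,  63.55610413,  -4.76097048]), 'dq': array([-0.03238751,  0.05755744, -0.02949461,  0.00460588,  0.08296649,
       -0.00182332, -0.04301915]), 'effort': array([ 2.06046457e-04, -5.96440351e+01,  1.60880573e+00, -2.81198806e+01,
        1.25790705e-02,  9.22766514e-03, -3.74962440e-06]), 'position': array([0.25255424, 0.62538848, 0.25532676]), 'tool_rot': array([-1.79897365e+02,  7.63960464e-03,  1.58011899e+02]), 'contact_force': array([-0.19420795, -0.09397298,  0.32018321]), 'ft_torque': array([-0.00997389, -0.00565647,  0.03157138]), 'grip_force': 0.0, 'width': 0.08520421038662698}
top {'img': 0, 'fx': 390.634605191159, 'fy': 390.634605191159, 'cx': 286.8776107015805, 'cy': 207.52384586748335, 'eye': array([ 0.34066291, -0.23659824,  0.88302378]), 'rotation': array([-173.83608977,   -0.51201729,  -91.58787793])}
side {'img': 0, 'fx': 525.1240644259977, 'fy': 525.1240644259977, 'cx': 275.10917080142843, 'cy': 206.51263509412252, 'eye': array([ 0.13057287, -0.80081018,  0.60990971]), 'rotation': array([-130.40219496,    0.78714393,  -29.39165878])}
```

View pics/top0.png

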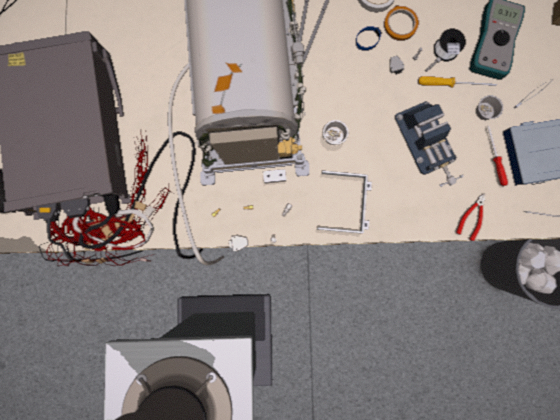

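View pics/side0.png

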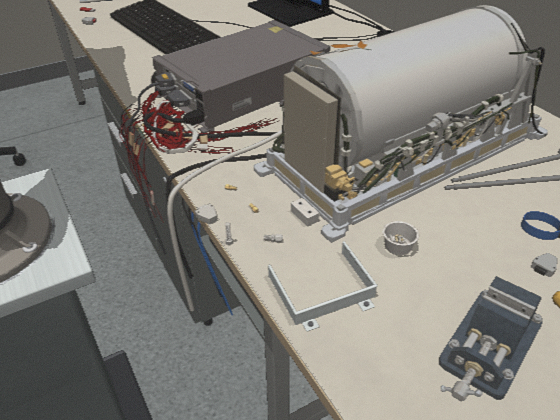

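The top view shows the brass adapters at (216,212) and (249,207) and the steel adapter at (287,209). The screw is at (273,239), the connector at (238,242) and the gauge block at (274,176). The fence spans (318–370, 171–233) and opens to image left. In the side view the adapters are at (231,187), (253,208) and (273,238), and the screw is at (229,233).

```bash
cat > h.py <<'E'
import numpy as np,cv2
from scipy.spatial.transform import Rotation as R
from bench import status, viewer
def cam(n):
    d=viewer.get_image(n); d['R']=R.from_euler('xyz',d['rotation'],degrees=True).as_matrix(); return d
def ray(d,p,z=0.):
    v=d['R']@np.array([(p[0]-d['cx'])/d['fx'],(p[1]-d['cy'])/d['fy'],1]); e=d['eye']
    return e+v*(z-e[2])/v[2]
def proj(d,P):
    c=d['R'].T@(np.asarray(P)-d['eye']); return c[:2]/c[2]*d['fx']+[d['cx'],d['cy']]
def crop(d,x0,y0,x1,y1,k,f):
    cv2.imwrite(f,cv2.resize(d['img'][y0:y1,x0:x1,::-1],None,fx=k,fy=k,interpolation=cv2.INTER_CUBIC))
def blobs(d,x0,y0,x1,y1,zs=0.,thr=28):
    im=cv2.cvtColor(d['img'],cv2.COLOR_RGB2LAB).astype(float)[y0:y1,x0:x1]
    bg=np.median(im.reshape(-1,3),0)
    m=(np.linalg.norm(im-bg,axis=2)>thr).astype('uint8')
    n,l,st,c=cv2.connectedComponentsWithStats(m)
    out=[]
    for i in range(1,n):
        if st[i,4]<8: continue
        ys,xs=np.where(l==i); pts=np.stack([xs+x0,ys+y0],1).astype(np.float32)
        w=np.array([ray(d,p,zs)[:2] for p in pts],np.float32)*1000
        (cx,cy),(a,b),ang=cv2.minAreaRect(w)
        out.append((c[i]+[x0,y0],st[i,4],np.round(w.mean(0)),np.round([cx,cy]),np.round([a,b]),round(ang),np.median(d['img'][pts[:,1].astype(int),pts[:,0].astype(int)],0)))
    return out
E
python3 - <<'E'
from h import *
t=cam('top'); s=cam('side')
crop(t,195,160,385,260,4,'pics/tc.png'); crop(s,180,165,400,340,3,'pics/sc.png')
for d,b in((t,(200,165,312,246)),(s,(190,175,330,250))):
    print()
    for o in blobs(d,*b,zs=.005): print(*o)
for p in [(318,174),(363,174),(318,229),(363,232),(208,181),(303,170)]: print(p,ray(t,p,.025).round(3),ray(t,p,0).round(3))
E
```

```text
[232.71057884 168.93612774] 501 [ 527. -126.] [ 513. -156.] [206.  44.] 89 [134. 129. 132.]
[299.82608696 166.45652174] 46 [ 529. -279.] [ 528. -280.] [27.  9.] 89 [164.  159.5 166. ]
[300.90625 174.1875 ] 32 [ 511. -281.] [ 511. -283.] [30.  9.] 89 [173.5 165.5 163.5]
[274.78571429 181.75      ] 56 [ 495. -221.] [ 495. -221.] [ 6. 48.] 4 [141.  131.5 130. ]
[203.35714286 184.07142857] 14 [494. -59.] [494. -59.] [13.  5.] 67 [161. 153. 156.]
[285.72413793 210.03448276] 58 [ 430. -244.] [ 430. -246.] [13. 31.] 62 [163.  154.5 147. ]
[248.25581395 207.13953488] 43 [ 438. -160.] [ 439. -159.] [23.  9.] 88 [185. 162. 120.]
[215.54054054 212.27027027] 37 [429. -86.] [429. -88.] [11. 22.] 33 [187. 163. 113.]
[241.09302326 237.53488372] 43 [ 370. -143.] [ 371. -142.] [43. 15.] 59 [164. 150. 144.]
[272.         236.57142857] 21 [ 371. -212.] [ 370. -212.] [ 9. 13.] 88 [170. 160. 151.]
[268.71428571 244.4047619 ] 42 [ 353. -204.] [ 357. -203.] [58.  9.] 88 [166.5 153.5 138.5]
[301.64 244.3 ] 50 [ 352. -278.] [ 352. -274.] [49.  4.] 88 [144.5 132.5 119.5]

[193.         176.88888889] 18 [380. 
[... 649 characters left out ...]
 144.5 108.5]
[309.5 211.5] 8 [ 518. -220.] [ 518. -220.] [3. 5.] 60 [104.  104.  101.5]
[228.93103448 236.31896552] 116 [ 368. -205.] [ 372. -203.] [49. 18.] 62 [142. 138. 133.]
[324.84615385 235.07692308] 39 [ 508. -283.] [ 507. -283.] [ 7. 27.] 2 [109. 108. 105.]
[272.63333333 239.14444444] 90 [ 428. -248.] [ 429. -247.] [17. 33.] 60 [134.  130.5 126. ]
(318, 174) [ 0.506 -0.318  0.025] [ 0.511 -0.321  0.   ]
(363, 174) [ 0.504 -0.419  0.025] [ 0.509 -0.424  0.   ]
(318, 229) [ 0.384 -0.314  0.025] [ 0.385 -0.316  0.   ]
(363, 232) [ 0.375 -0.413  0.025] [ 0.375 -0.418  0.   ]
(208, 181) [ 0.497 -0.073  0.025] [ 0.502 -0.069  0.   ]
(303, 170) [ 0.516 -0.285  0.025] [ 0.521 -0.287  0.   ]
```

View pics/tc.png

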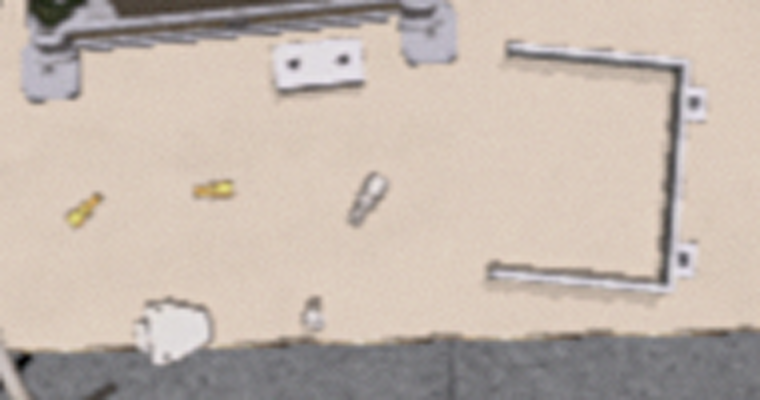

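View pics/sc.png

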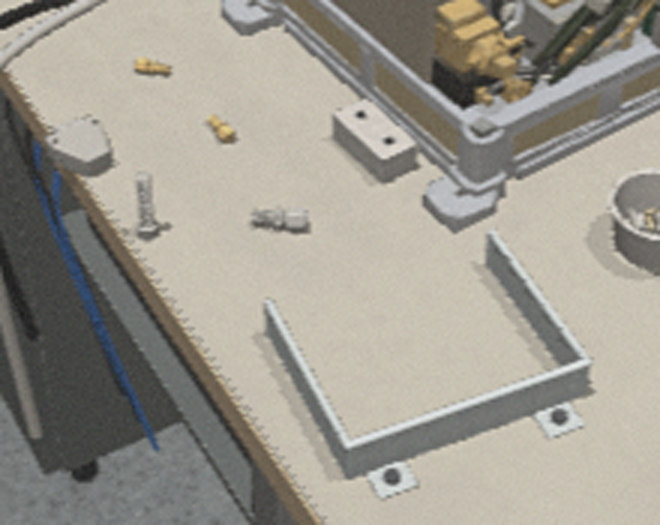

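The two views agree to within 3 mm:

| Object | Position (m) |
|---|---|
| adapter_1 | (.429, -.087) |
| adapter_2 | (.438, -.161) |
| adapter_3 | (.429, -.247) |
| Fence mouth centre | (.450, -.32), opening toward +y, axis about -97° |

The screw and connector stay below x≈.378, and the gauge block stays above x≈.49. I'll push with the fingers shut as a blade at yaw 83°, taking adapter_3 first.

```bash
cat >> h.py <<'E'
def need(x,y,z,psi):
    s=status.observe(); p=np.array(s['position']); M=R.from_euler('xyz',[180,0,s['tool_rot'][2]],degrees=True).as_matrix()
    print('from',p.round(4),s['tool_rot'].round(1),'delta cm',(M.T@(np.array([x,y,z])-p)*100).round(2),'roll',round(float(np.radians(s['tool_rot'][2]-psi)),3),'t',s['time_s'])
def uv(u,v): return (-.122*u+.993*v, -.993*u-.122*v)
E
python3 -m creep '[{"delta_pos":[-2.8,-2.4,-1.3],"roll":0.12},{"delta_pos":[-5.6,-4.8,-2.6],"roll":0.24},{"delta_pos":[-8.4,-7.2,-3.9],"roll":0.36},{"delta_pos":[-11.2,-9.6,-5.2],"roll":0.48},{"delta_pos":[-14,-12,-6.5],"roll":0.6}]' 0
python3 -c "
from h import *
need(.42,.30,.32,100);need(.42,.1,.30,83)"
```

```text
time_s: 0.62
position: [0.3381, 0.4604, 0.3217]
tool_rot: [-180.0, -0.0, 123.3]
contact_force: [1.6, 0.6, 1.1]
width: 0.0254
grip_force: 0.0
from [0.3381 0.4604 0.3217] [-180.    -0.   123.3] delta cm [-17.9   -1.96   0.17] roll 0.407 t 0.6167
from [0.3381 0.4604 0.3217] [-180.    -0.   123.3] delta cm [-34.62 -12.94   2.17] roll 0.703 t 0.6167
```

```bash
python3 -m creep '[{"delta_pos":[-3.6,-0.4,0],"roll":0.12},{"delta_pos":[-7.2,-0.8,0],"roll":0.24},{"delta_pos":[-10.8,-1.2,0],"roll":0.36},{"delta_pos":[-14.4,-1.6,0],"roll":0.48},{"delta_pos":[-18,-2,0],"roll":0.6}]' 0
python3 -c "
from h import *
need(.435,.1,.30,83);need(*uv(.158,.456),.2,83)"
```

```text
time_s: 1.03
position: [0.4211, 0.2995, 0.3214]
tool_rot: [-180.0, -0.0, 88.9]
contact_force: [1.5, -0.2, 0.5]
width: 0.0001
grip_force: 0.0
from [0.4211 0.2995 0.3214] [-180.    -0.    88.9] delta cm [-19.92   1.77   2.14] roll 0.103 t 1.0333
from [0.4211 0.2995 0.3214] [-180.    -0.    88.9] delta cm [-51.17   2.21  12.14] roll 0.103 t 1.0333
```

```bash
python3 -m creep '[{"delta_pos":[-4,0.4,0.4],"roll":0.1},{"delta_pos":[-8,0.8,0.8],"roll":0.1},{"delta_pos":[-12,1.2,1.2],"roll":0.1},{"delta_pos":[-16,1.6,1.6],"roll":0.1},{"delta_pos":[-20,1.8,2],"roll":0.1}]'
python3 -m creep '[{"delta_pos":[-4,-0.3,0.5],"roll":0},{"delta_pos":[-8,-0.6,1],"roll":0},{"delta_pos":[-12,-0.9,1.5],"roll":0},{"delta_pos":[-16,-1.2,2],"roll":0},{"delta_pos":[-20,-1.6,3],"roll":0}]'
python3 -c "
from h import *
need(*uv(.158,.456),.1,83)"
```

```text
time_s: 1.45
position: [0.4359, 0.0991, 0.3012]
tool_rot: [180.0, -0.0, 83.5]
contact_force: [1.6, 0.6, 0.3]
width: -0.0001
grip_force: 0.0
time_s: 1.87
position: [0.3974, -0.0977, 0.2718]
tool_rot: [179.9, -0.1, 83.5]
contact_force: [1.6, 0.3, -0.3]
width: -0.0001
grip_force: 0.0
from [ 0.3974 -0.0977  0.2718] [ 1.799e+02 -1.000e-01  8.350e+01] delta cm [-11.     4.89  17.18] roll 0.009 t 1.8667
```

```bash
python3 -m creep '[{"delta_pos":[-3,1.2,1],"roll":0},{"delta_pos":[-6,2.5,3],"roll":0},{"delta_pos":[-8.5,3.7,6],"roll":0},{"delta_pos":[-11,4.9,9],"roll":0},{"delta_pos":[-11,4.9,12],"roll":0.01}]'
python3 -m creep '[{"delta_pos":[0,0,2],"roll":0},{"delta_pos":[0,0,4],"roll":0},{"delta_pos":[0,0,5],"roll":0},{"delta_pos":[0,0,5.5],"roll":0},{"delta_pos":[0,0,5.5],"roll":0}]'
python3 - <<'E'
from h import *
need(*uv(.158,.456),.028,83)
s=cam('side'); crop(s,150,100,350,300,3,'pics/s1.png')
E
```

```text
time_s: 2.28
position: [0.4354, -0.2161, 0.1505]
tool_rot: [179.8, 0.3, 82.7]
contact_force: [0.9, 1.1, 0.1]
width: 0.0001
grip_force: 0.0
time_s: 2.7
position: [0.4337, -0.2105, 0.0959]
tool_rot: [-179.9, -0.0, 83.0]
contact_force: [-0.7, -0.4, 0.6]
width: 0.0004
grip_force: 0.0
from [ 0.4337 -0.2105  0.0959] [-179.9   -0.    83. ] delta cm [-0.2   0.01  6.79] roll -0.001 t 2.7
```

View pics/s1.png

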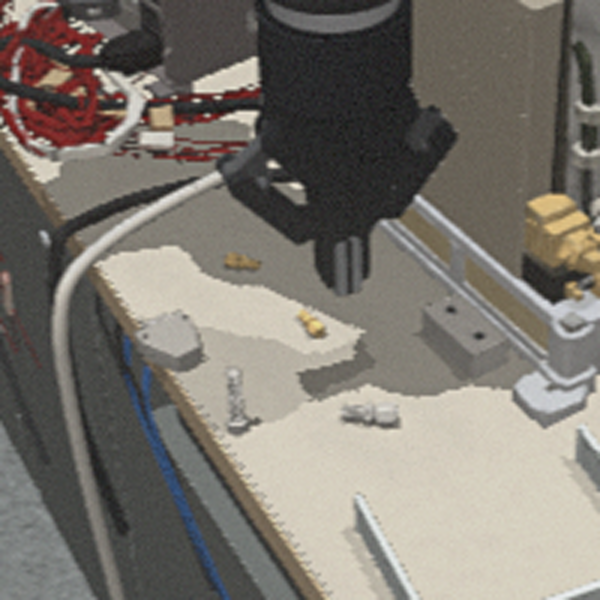

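The shut fingertips hang over the bench behind adapter_3, which is at crop (370,413). The screw at (238,400) and the gauge block at (460,335) are well clear of the blade. Descending.

```bash
python3 -m creep '[{"delta_pos":[0,0,2],"roll":0},{"delta_pos":[0,0,4],"roll":0},{"delta_pos":[0,0,5.2],"roll":0},{"delta_pos":[0,0,6],"roll":0},{"delta_pos":[0,0,6],"roll":0}]'
python3 -m creep '[{"delta_pos":[0,0,0.3],"roll":0},{"delta_pos":[0,0,0.6],"roll":0},{"delta_pos":[0,0,0.8],"roll":0},{"delta_pos":[0,0,0.8],"roll":0},{"delta_pos":[0,0,0.8],"roll":0}]'
python3 -c "
from h import *
need(*uv(.313,.456),.028,83)"
```

```text
time_s: 3.17
position: [0.4341, -0.2105, 0.0362]
tool_rot: [-180.0, -0.0, 83.0]
contact_force: [0.5, -0.2, 0.4]
width: -0.0
grip_force: 0.0
time_s: 3.58
position: [0.434, -0.2107, 0.0285]
tool_rot: [180.0, -0.0, 83.0]
contact_force: [-0.3, 0.7, 0.3]
width: -0.0002
grip_force: 0.0
from [ 0.434  -0.2107  0.0285] [180.  -0.  83.] delta cm [-15.69  -0.02   0.05] roll -0.001 t 3.5833
```

```bash
for i in 1; do
python3 -m creep '[{"delta_pos":[-0.5,0,0.05],"roll":0},{"delta_pos":[-1,0,0.1],"roll":0},{"delta_pos":[-1.5,0,0.1],"roll":0},{"delta_pos":[-2,0,0.1],"roll":0},{"delta_pos":[-2.5,0,0.1],"roll":0}]'
python3 -m creep '[{"delta_pos":[-0.5,0,0],"roll":0},{"delta_pos":[-1,0,0],"roll":0},{"delta_pos":[-1.5,0,0],"roll":0},{"delta_pos":[-2,0,0],"roll":0},{"delta_pos":[-2.5,0,0],"roll":0}]'
python3 -m creep '[{"delta_pos":[-0.5,0,0],"roll":0},{"delta_pos":[-1,0,0],"roll":0},{"delta_pos":[-1.5,0,0],"roll":0},{"delta_pos":[-2,0,0],"roll":0},{"delta_pos":[-2,0,0],"roll":0}]'
done | grep -E 'pos|force'
python3 - <<'E'
from h import *
s=cam('side'); crop(s,170,170,390,330,3,'pics/s2.png'); need(*uv(.313,.456),.0275,83)
E
```

```text
position: [0.4307, -0.2363, 0.0273]
contact_force: [-0.4, 0.1, 0.4]
grip_force: 0.0
position: [0.4277, -0.2608, 0.0273]
contact_force: [0.3, -0.2, -0.1]
grip_force: 0.1
position: [0.4251, -0.2815, 0.0274]
contact_force: [0.7, -0.4, 0.1]
grip_force: 0.0
from [ 0.4252 -0.2808  0.0273] [180.    0.   82.9] delta cm [-8.62  0.01 -0.02] roll -0.002 t 4.8833
```

View pics/s2.png

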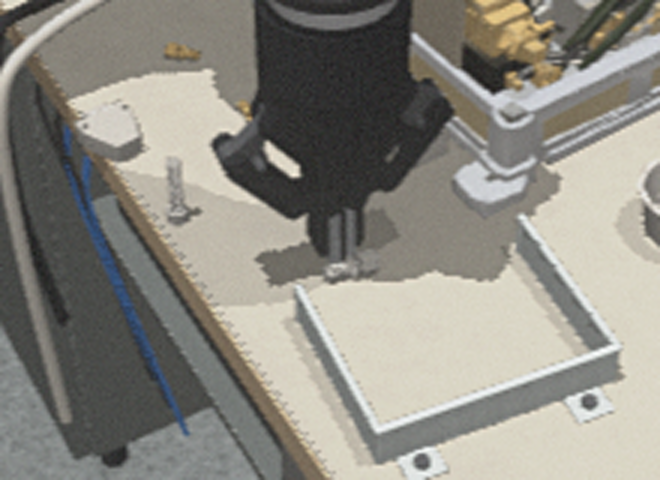

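Adapter_3 lies flat across the blade at crop (350,265), just short of the mouth. The screw at (175,190) is untouched. Continuing in.

```bash
(
python3 -m creep '[{"delta_pos":[-0.5,0,0],"roll":0},{"delta_pos":[-1,0,0],"roll":0},{"delta_pos":[-1.5,0,0],"roll":0},{"delta_pos":[-2,0,0],"roll":0},{"delta_pos":[-2.5,0,0],"roll":0}]'
python3 -m creep '[{"delta_pos":[-0.5,0,0],"roll":0},{"delta_pos":[-1,0,0],"roll":0},{"delta_pos":[-1.5,0,0],"roll":0},{"delta_pos":[-2,0,0],"roll":0},{"delta_pos":[-2.5,0,0],"roll":0}]'
python3 -m creep '[{"delta_pos":[-0.5,0,0],"roll":0},{"delta_pos":[-1,0,0],"roll":0},{"delta_pos":[-1.5,0,0],"roll":0},{"delta_pos":[-2,0,0],"roll":0},{"delta_pos":[-2.5,0,0],"roll":0}]'
python3 -m creep '[{"delta_pos":[-0.3,0,0],"roll":0},{"delta_pos":[-0.6,0,0],"roll":0},{"delta_pos":[-0.8,0,0],"roll":0},{"delta_pos":[-0.9,0,0],"roll":0},{"delta_pos":[-0.9,0,0],"roll":0}]'
python3 -m creep '[{"delta_pos":[0.4,0,0],"roll":0},{"delta_pos":[1,0,0],"roll":0},{"delta_pos":[1.5,0,0],"roll":0},{"delta_pos":[1.5,0,-2],"roll":0},{"delta_pos":[1.5,0,-5.5],"roll":0}]'
) | grep -E 'pos|contact'
python3 -c "
from h import *
need(*uv(.07,.448),.085,83-10)"
```

```text
position: [0.4221, -0.3056, 0.0273]
contact_force: [0.7, 0.1, 0.2]
position: [0.4191, -0.3303, 0.0273]
contact_force: [0.1, 0.3, -0.2]
position: [0.416, -0.3551, 0.0273]
contact_force: [-0.7, 0.1, -0.5]
position: [0.415, -0.3637, 0.0273]
contact_force: [-0.4, -0.3, 0.8]
position: [0.4153, -0.3456, 0.0801]
contact_force: [0.3, -0.8, 0.9]
from [ 0.4153 -0.3456  0.0801] [-179.6   -0.2   83.1] delta cm [22.24 -0.6  -0.49] roll 0.175 t 6.9667
```

```bash
(
python3 -m creep '[{"delta_pos":[3.5,0,-1],"roll":-0.1},{"delta_pos":[7.5,0,-1],"roll":-0.2},{"delta_pos":[11.5,-0.2,-1],"roll":-0.22},{"delta_pos":[15.5,-0.4,-1],"roll":-0.22},{"delta_pos":[19,-0.5,-1],"roll":-0.22}]'
) | grep -E 'pos|contact'
python3 -c "
from h import *
need(*uv(.074,.447),.04,95.7)
t=cam('top'); 
for o in blobs(t,325,180,360,228,zs=.005): print(*o)
for o in blobs(t,200,190,262,220,zs=.005): print(*o)
"
```

```text
position: [0.4347, -0.1561, 0.0923]
contact_force: [-0.0, 0.4, -0.8]
from [ 0.4347 -0.1561  0.0923] [-1.80e+02 -1.00e-01  9.56e+01] delta cm [2.79 0.29 5.23] roll -0.001 t 7.3833
[345.52459016 214.80327869] 61 [ 415. -379.] [ 416. -380.] [14. 30.] 88 [167. 156. 153.]
[332.22727273 226.81818182] 22 [ 389. -348.] [ 389. -351.] [38.  2.] 88 [165.5 152.  140. ]
[240.21244019 204.7291866 ] 1045 [ 444. -142.] [ 445. -138.] [101.  66.] 88 [61. 56. 54.]
```

Adapter_3 now measures (.416, -.380), about 64 mm past the front line. Going to adapter_2.

```bash
(
python3 -m creep '[{"delta_pos":[1.4,0.15,0],"roll":0},{"delta_pos":[2.8,0.3,0],"roll":0},{"delta_pos":[2.8,0.3,1.5],"roll":0},{"delta_pos":[2.8,0.3,3.5],"roll":0},{"delta_pos":[2.8,0.3,5],"roll":0}]'
python3 -m creep '[{"delta_pos":[0,0,0.4],"roll":0},{"delta_pos":[0,0,0.8],"roll":0},{"delta_pos":[0,0,1.2],"roll":0},{"delta_pos":[0,0,1.5],"roll":0},{"delta_pos":[0,0,1.5],"roll":0}]'
) | grep -E 'pos|contact'
python3 -c "
from h import *
need(*uv(.316,.502),.0273,95.7)
"
```

```text
position: [0.4355, -0.1301, 0.0415]
contact_force: [0.3, -0.1, 0.7]
position: [0.4356, -0.1314, 0.0273]
contact_force: [-0.5, 1.1, 0.2]
from [ 0.4356 -0.1314  0.0273] [180.    0.   95.5] delta cm [-24.49   0.07   0.  ] roll -0.003 t 8.2667
```

```bash
(
python3 -m creep '[{"delta_pos":[-0.5,0,0],"roll":0},{"delta_pos":[-1,0,0],"roll":0},{"delta_pos":[-1.5,0,0],"roll":0},{"delta_pos":[-2,0,0],"roll":0},{"delta_pos":[-2.5,0,0],"roll":0}]'
python3 -m creep '[{"delta_pos":[-0.5,0,0],"roll":0},{"delta_pos":[-1,0,0],"roll":0},{"delta_pos":[-1.5,0,0],"roll":0},{"delta_pos":[-2,0,0],"roll":0},{"delta_pos":[-2.5,0,0],"roll":0}]'
python3 -m creep '[{"delta_pos":[-0.5,0,0],"roll":0},{"delta_pos":[-1,0,0],"roll":0},{"delta_pos":[-1.5,0,0],"roll":0},{"delta_pos":[-1.5,0,0],"roll":0},{"delta_pos":[-1.5,0,0],"roll":0}]'
) | grep -E 'pos|contact'
python3 - <<'E'
from h import *
s=cam('side'); crop(s,170,150,390,310,3,'pics/s3.png'); need(*uv(.316,.502),.0273,95.7)
E
```

```text
position: [0.4381, -0.157, 0.0275]
contact_force: [0.8, 0.2, 0.5]
position: [0.4403, -0.1816, 0.0273]
contact_force: [0.2, -0.4, -0.4]
position: [0.4417, -0.1963, 0.0273]
contact_force: [-0.2, 0.2, -0.6]
from [ 0.4417 -0.196   0.0272] [-180.    -0.    95.5] delta cm [-1.8e+01  9.0e-02 -1.0e-02] roll -0.003 t 9.5667
```

View pics/s3.png

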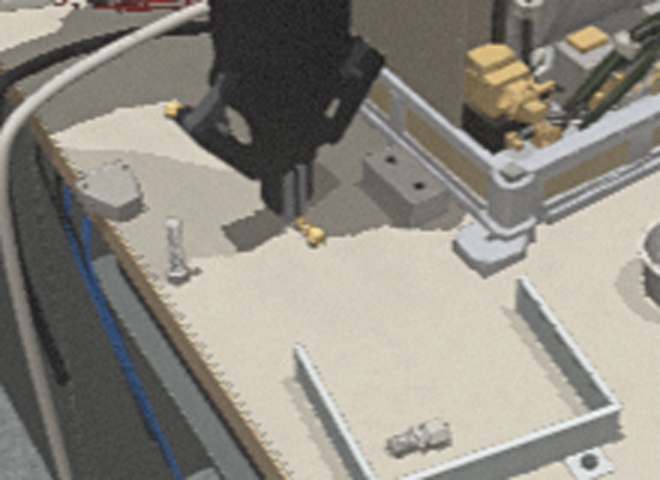

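Adapter_2 rides endwise ahead of the blade at crop (310,232). The gauge block at (405,185) and the screw at (175,250) are untouched. Continuing.

```bash
(
python3 -m creep '[{"delta_pos":[-0.5,0,0],"roll":0},{"delta_pos":[-1,0,0],"roll":0},{"delta_pos":[-1.5,0,0],"roll":0},{"delta_pos":[-2,0,0],"roll":0},{"delta_pos":[-2.5,0,0],"roll":0}]'
python3 -m creep '[{"delta_pos":[-0.5,0,0],"roll":0},{"delta_pos":[-1,0,0],"roll":0},{"delta_pos":[-1.5,0,0],"roll":0},{"delta_pos":[-2,0,0],"roll":0},{"delta_pos":[-2.5,0,0],"roll":0}]'
python3 -m creep '[{"delta_pos":[-0.5,0,0],"roll":0},{"delta_pos":[-1,0,0],"roll":0},{"delta_pos":[-1.5,0,0],"roll":0},{"delta_pos":[-2,0,0],"roll":0},{"delta_pos":[-2.5,0,0],"roll":0}]'
) | grep -E 'pos|contact'
cat >> h.py <<'E'
def brass(d,x0,y0,x1,y1):
    h=cv2.cvtColor(d['img'],cv2.COLOR_RGB2HSV)
    m=cv2.inRange(h,(15,75,60),(35,255,255)); k=np.zeros_like(m); k[y0:y1,x0:x1]=1; m=m*k
    n,l,st,c=cv2.connectedComponentsWithStats(m)
    for i in range(1,n):
        if st[i,4]>6:
            ys,xs=np.where(l==i); w=np.array([ray(d,p,.004)[:2] for p in zip(xs,ys)],np.float32)*1000
            print('brass px',c[i].round(),st[i,4],'rect mm',cv2.minAreaRect(w))
E
python3 - <<'E'
from h import *
s=cam('side'); brass(s,215,165,400,330); need(*uv(.300,.500),.0273,95.7)
E
```

```text
position: [0.4442, -0.2216, 0.0273]
contact_force: [0.3, -0.4, 0.1]
position: [0.4466, -0.2463, 0.0273]
contact_force: [0.7, 0.4, 0.1]
position: [0.449, -0.2711, 0.0273]
contact_force: [-0.4, 0.1, 0.1]
brass px [339. 180.] 588 rect mm ((616.9133911132812, -173.01409912109375), (54.52475357055664, 101.0921859741211), 4.899057865142822)
brass px [364. 166.] 14 rect mm ((683.386474609375, -158.3984375), (6.616314888000488, 13.633745193481445), 59.52039337158203)
brass px [392. 171.] 37 rect mm ((718.4814453125, -198.0430145263672), (46.8961296081543, 8.030799865722656), 30.19525146484375)
brass px [371. 180.] 52 rect mm ((669.014892578125, -198.97073364257812), (40.94379425048828, 8.825742721557617), 20.654064178466797)
brass px [230. 187.] 40 rect mm ((429.02789306640625, -84.00306701660156), (12.021336555480957, 20.792510986328125), 48.46007537841797)
brass px [340. 196.] 26 rect mm ((589.1441040039062, -211.78082275390625), (14.240839004516602, 9.023908615112305), 55.402496337890625)
brass px [299. 252.] 54 rect mm ((451.0306091308594, -293.5285949707031), (9.271203994750977, 23.879411697387695), 4.309719085693359)
from [ 0.4491 -0.2723  0.0275] [1.80e+02 1.00e-01 9.55e+01] delta cm [-8.72  0.24  0.02] roll -0.003 t 10.8667
```

```bash
(
python3 -m creep '[{"delta_pos":[-0.5,0.05,0],"roll":0},{"delta_pos":[-1,0.1,0],"roll":0},{"delta_pos":[-1.5,0.1,0],"roll":0},{"delta_pos":[-2,0.1,0],"roll":0},{"delta_pos":[-2.5,0.1,0],"roll":0}]'
python3 -m creep '[{"delta_pos":[-0.5,0,0],"roll":0},{"delta_pos":[-1,0,0],"roll":0},{"delta_pos":[-1.5,0,0],"roll":0},{"delta_pos":[-2,0,0],"roll":0},{"delta_pos":[-2.5,0,0],"roll":0}]'
python3 -m creep '[{"delta_pos":[-0.5,0,0],"roll":0},{"delta_pos":[-1,0,0],"roll":0},{"delta_pos":[-1.5,0,0],"roll":0},{"delta_pos":[-2,0,0],"roll":0},{"delta_pos":[-2.5,0,0],"roll":0}]'
python3 -m creep '[{"delta_pos":[-0.4,0,0],"roll":0},{"delta_pos":[-0.8,0,0],"roll":0},{"delta_pos":[-1.0,0,0],"roll":0},{"delta_pos":[-1.0,0,0],"roll":0},{"delta_pos":[-1.0,0,0],"roll":0}]'
python3 -m creep '[{"delta_pos":[0.4,0,0],"roll":0},{"delta_pos":[1,0,0],"roll":0},{"delta_pos":[1.5,0,0],"roll":0},{"delta_pos":[1.5,0,-2],"roll":0},{"delta_pos":[1.5,0,-5.5],"roll":0}]'
) | grep -E 'pos|contact'
python3 - <<'E'
from h import *
s=cam('side'); brass(s,215,200,400,330); brass(s,215,175,250,200)
need(.44,-.12,.09,95)
E
```

```text
position: [0.4525, -0.2959, 0.0273]
contact_force: [0.7, -0.2, -1.1]
position: [0.4549, -0.3208, 0.0273]
contact_force: [-0.9, 0.3, 0.0]
position: [0.4573, -0.3457, 0.0273]
contact_force: [0.0, -0.0, 0.5]
position: [0.4582, -0.3551, 0.0272]
contact_force: [-0.3, 0.5, -0.8]
position: [0.4548, -0.3371, 0.0798]
contact_force: [0.7, 0.3, 1.4]
brass px [334. 284.] 62 rect mm ((460.1929626464844, -378.2480163574219), (8.718016624450684, 22.442472457885742), 4.595468044281006)
brass px [230. 187.] 42 rect mm ((429.5335998535156, -84.20818328857422), (12.385088920593262, 21.821792602539062), 48.46007537841797)
from [ 0.4582 -0.3407  0.0875] [1.798e+02 1.000e-01 9.560e+01] delta cm [22.14  0.33 -0.25] roll 0.01 t 13.0
```

```bash
(
python3 -m creep '[{"delta_pos":[3.5,0,-1],"roll":0.02},{"delta_pos":[7.5,0,-1],"roll":0.04},{"delta_pos":[11.5,0,-1],"roll":0.04},{"delta_pos":[15.5,0,-1],"roll":0.04},{"delta_pos":[19.5,0,-1],"roll":0.04}]'
) | grep -E 'pos|contact'
python3 - <<'E'
from h import *
need(.426,-.055,.09,93)
t=cv2.imread('pics/top0.png'); s=cam('side'); T=cam('top')
for r in (190,205,215,225): print(r,t[r,165:205].mean(1).astype(int).tolist())
for p in ((174,190),(176,205),(181,215)):
  for z in (0,.05,.1,.15): w=ray(T,p,z); print(p,w.round(3),proj(s,w).round())
a=cv2.imread('pics/top0.png')[150:250,150:250]; b=cv2.imread('pics/side0.png')[120:220,160:260]
cv2.imwrite('pics/cab.png',cv2.resize(np.hstack([a,b]),None,fx=4,fy=4))
E
```

```text
position: [0.4373, -0.1438, 0.0924]
contact_force: [1.2, 0.6, 0.4]
from [ 0.4373 -0.1438  0.0924] [180.   -0.   93.3] delta cm [ 8.93 -0.62  0.24] roll 0.005 t 13.4167
190 [209, 195, 138, 70, 101, 158, 193, 201, 200, 200, 194, 171, 176, 191, 185, 146, 93, 39, 24, 71, 155, 196, 207, 205, 202, 196, 197, 198, 201, 206, 201, 202, 205, 207, 204, 202, 202, 201, 200, 201]
205 [203, 197, 199, 202, 201, 199, 201, 203, 204, 199, 141, 63, 17, 78, 166, 193, 196, 191, 177, 178, 195, 203, 203, 204, 203, 205, 201, 201, 205, 199, 202, 198, 201, 200, 203, 202, 201, 200, 201, 202]
215 [201, 200, 200, 201, 204, 204, 205, 198, 142, 61, 18, 39, 111, 175, 204, 204, 197, 168, 175, 192, 180, 152, 173, 201, 205, 207, 204, 206, 202, 205, 205, 203, 202, 203, 205, 203, 201, 202, 201, 201]
225 [202, 203, 203, 203, 200, 207, 197, 145, 63, 24, 75, 165, 202, 206, 203, 205, 202, 204, 206, 205, 197, 197, 189, 181, 186, 199, 202, 200, 205, 204, 204, 201, 204, 203, 205, 204, 203, 205, 202, 203]
(174, 190) [0.483 0.009 0.   ] [235. 155.]
(174, 190) [ 0.475 -0.005  0.05 ] [232. 139.]
(174, 190) [ 0.467 -0.019  0.1  ] [230. 121.]
(174, 190) [ 0.459 -0.033  0.15 ] [227. 101.]
(176, 205) [0.448 0.004 0.   ] [220. 161.]
(176, 205) [ 0.442 -0.009  0.05 ] [218. 145.]
(176, 205) [ 0.436 -0.023  0.1  ] [216. 126.]
(176, 205) [ 0.43  -0.037  0.15 ] [213. 106.]
(181, 215) [ 0.425 -0.007  0.   ] [212. 168.]
(181, 215) [ 0.42 -0.02  0.05] [210. 151.]
(181, 215) [ 0.416 -0.033  0.1  ] [208. 132.]
(181, 215) [ 0.411 -0.046  0.15 ] [206. 111.]
```

View pics/cab.png

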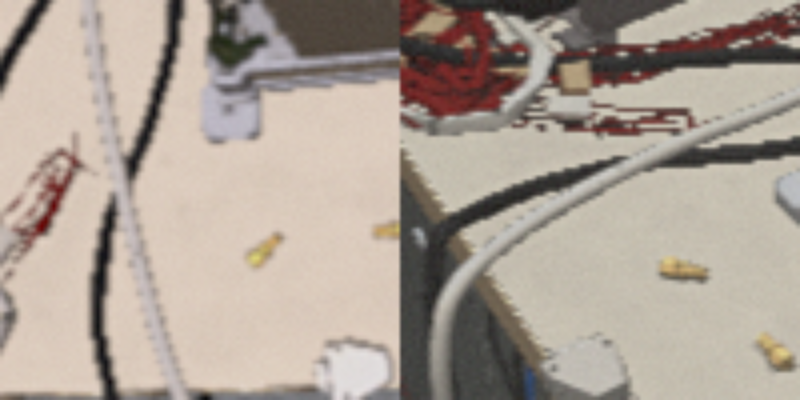

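The white cable, at top pixel (182,215) and side pixel (212,165), triangulates to bench level at y≈-.007, so it is clear of the gripper. Going behind adapter_1.

```bash
(
python3 -m creep '[{"delta_pos":[2.5,-0.2,0],"roll":0},{"delta_pos":[5,-0.4,0],"roll":0},{"delta_pos":[7.5,-0.5,0],"roll":0},{"delta_pos":[8.9,-0.6,0],"roll":0},{"delta_pos":[8.9,-0.6,0],"roll":0}]'
python3 -m creep '[{"delta_pos":[0,0,1.5],"roll":0},{"delta_pos":[0,0,3],"roll":0},{"delta_pos":[0,0,4.5],"roll":0},{"delta_pos":[0,0,5],"roll":0},{"delta_pos":[0,0,5],"roll":0}]'
python3 -m creep '[{"delta_pos":[0,0,0.4],"roll":0},{"delta_pos":[0,0,0.8],"roll":0},{"delta_pos":[0,0,1.2],"roll":0},{"delta_pos":[0,0,1.5],"roll":0},{"delta_pos":[0,0,1.5],"roll":0}]'
) | grep -E 'pos|contact'
python3 - <<'E'
from h import *
need(*uv(.292,.480),.0273,93)
s=cam('side'); brass(s,215,175,250,200)
E
```

```text
position: [0.4263, -0.0544, 0.0921]
contact_force: [-0.2, -0.2, 0.7]
position: [0.4262, -0.0584, 0.0416]
contact_force: [-0.0, -0.1, 0.0]
position: [0.4268, -0.0576, 0.027]
contact_force: [0.9, 1.3, -0.5]
from [ 0.4268 -0.0576  0.027 ] [-180.    -0.    93.3] delta cm [-29.13  -0.24  -0.03] roll 0.005 t 14.7667
brass px [230. 187.] 44 rect mm ((428.91485595703125, -83.65996551513672), (12.385088920593262, 21.877357482910156), 48.46007537841797)
```

```bash
(
python3 -m creep '[{"delta_pos":[-0.5,0,0],"roll":0},{"delta_pos":[-1,0,0],"roll":0},{"delta_pos":[-1.5,0,0],"roll":0},{"delta_pos":[-2,0,0],"roll":0},{"delta_pos":[-2.5,0,0],"roll":0}]'
python3 -m creep '[{"delta_pos":[-0.5,0,0],"roll":0},{"delta_pos":[-1,0,0],"roll":0},{"delta_pos":[-1.5,0,0],"roll":0},{"delta_pos":[-2,0,0],"roll":0},{"delta_pos":[-2.5,0,0],"roll":0}]'
python3 -m creep '[{"delta_pos":[-0.5,0,0],"roll":0},{"delta_pos":[-1,0,0],"roll":0},{"delta_pos":[-1.5,0,0],"roll":0},{"delta_pos":[-2,0,0],"roll":0},{"delta_pos":[-2.5,0,0],"roll":0}]'
) | grep -E 'pos|contact'
python3 - <<'E'
from h import *
need(*uv(.292,.480),.0273,93)
s=cam('side'); brass(s,200,165,290,260)
E
```

```text
position: [0.4284, -0.0834, 0.0274]
contact_force: [0.5, 0.0, -0.2]
position: [0.4297, -0.1081, 0.0273]
contact_force: [-0.9, 0.4, -0.1]
position: [0.4311, -0.133, 0.0273]
contact_force: [0.7, -0.9, 0.0]
from [ 0.4311 -0.133   0.0273] [-180.    -0.    93.3] delta cm [-21.57  -0.24  -0.  ] roll 0.005 t 16.0667
brass px [280. 168.] 12 rect mm ((539.4085083007812, -79.32759094238281), (10.054160118103027, 15.376558303833008), 0.42193204164505005)
brass px [250. 204.] 45 rect mm ((438.21038818359375, -146.23040771484375), (24.96160316467285, 10.810440063476562), 28.840932846069336)
```

Adapter_1 sits about 7 mm off the blade centre. Backing off and re-centring.

```bash
(
python3 -m creep '[{"delta_pos":[0.5,0,0],"roll":0},{"delta_pos":[0.5,0.4,0],"roll":0},{"delta_pos":[0.5,0.7,0],"roll":0},{"delta_pos":[0.1,0.7,0],"roll":0},{"delta_pos":[-0.4,0.7,0],"roll":0}]'
python3 -m creep '[{"delta_pos":[-0.5,0,0],"roll":0},{"delta_pos":[-1,0,0],"roll":0},{"delta_pos":[-1.5,0,0],"roll":0},{"delta_pos":[-2,0,0],"roll":0},{"delta_pos":[-2.5,0,0],"roll":0}]'
python3 -m creep '[{"delta_pos":[-0.5,0,0],"roll":0},{"delta_pos":[-1,0,0],"roll":0},{"delta_pos":[-1.5,0,0],"roll":0},{"delta_pos":[-2,0,0],"roll":0},{"delta_pos":[-2.5,0,0],"roll":0}]'
python3 -m creep '[{"delta_pos":[-0.5,0,0],"roll":0},{"delta_pos":[-1,0,0],"roll":0},{"delta_pos":[-1.5,0,0],"roll":0},{"delta_pos":[-2,0,0],"roll":0},{"delta_pos":[-2.5,0,0],"roll":0}]'
) | grep -E 'pos|contact'
python3 - <<'E'
from h import *
need(*uv(.292,.480),.0273,93)
s=cam('side'); brass(s,220,200,350,300)
E
```

```text
position: [0.4388, -0.1358, 0.0273]
contact_force: [-0.8, -0.4, -0.3]
position: [0.4397, -0.1618, 0.0273]
contact_force: [0.3, -0.1, -0.4]
position: [0.4412, -0.1865, 0.0273]
contact_force: [-0.2, -0.6, -0.4]
position: [0.4426, -0.2115, 0.0273]
contact_force: [-0.0, -0.4, -0.7]
from [ 0.4426 -0.2115  0.0273] [-180.     0.    93.3] delta cm [-13.67  -0.94  -0.  ] roll 0.005 t 17.7833
brass px [273. 229.] 50 rect mm ((441.99176025390625, -226.63648986816406), (11.197067260742188, 21.866130828857422), 82.76283264160156)
brass px [334. 284.] 61 rect mm ((460.2054138183594, -378.2513732910156), (8.709293365478516, 22.459808349609375), 4.195083141326904)
```

```bash
(
python3 -m creep '[{"delta_pos":[-0.5,0,0],"roll":0},{"delta_pos":[-1,0,0],"roll":0},{"delta_pos":[-1.5,0,0],"roll":0},{"delta_pos":[-2,0,0],"roll":0},{"delta_pos":[-2.5,0,0],"roll":0}]'
python3 -m creep '[{"delta_pos":[-0.5,0,0],"roll":0},{"delta_pos":[-1,0,0],"roll":0},{"delta_pos":[-1.5,0,0],"roll":0},{"delta_pos":[-2,0,0],"roll":0},{"delta_pos":[-2.5,0,0],"roll":0}]'
python3 -m creep '[{"delta_pos":[-0.5,-0.05,0],"roll":0},{"delta_pos":[-1,-0.1,0],"roll":0},{"delta_pos":[-1.5,-0.15,0],"roll":0},{"delta_pos":[-2,-0.2,0],"roll":0},{"delta_pos":[-2.5,-0.25,0],"roll":0}]'
python3 -m creep '[{"delta_pos":[-0.5,-0.05,0],"roll":0},{"delta_pos":[-1,-0.1,0],"roll":0},{"delta_pos":[-1.5,-0.15,0],"roll":0},{"delta_pos":[-2,-0.2,0],"roll":0},{"delta_pos":[-2.5,-0.25,0],"roll":0}]'
python3 -m creep '[{"delta_pos":[-0.5,0,0],"roll":0},{"delta_pos":[-1,0,0],"roll":0},{"delta_pos":[-1.5,0,0],"roll":0},{"delta_pos":[-2,0,0],"roll":0},{"delta_pos":[-2.5,0,0],"roll":0}]'
python3 -m creep '[{"delta_pos":[-0.4,0,0],"roll":0},{"delta_pos":[-0.8,0,0],"roll":0},{"delta_pos":[-1,0,0],"roll":0},{"delta_pos":[-1,0,0],"roll":0},{"delta_pos":[-1,0,0],"roll":0}]'
) | grep -E 'pos|contact'
python3 - <<'E'
from h import *
s=cam('side'); brass(s,220,200,350,300)
E
```

```text
position: [0.444, -0.2365, 0.0273]
contact_force: [-0.5, 0.5, -0.1]
position: [0.4455, -0.2614, 0.0273]
contact_force: [0.3, 0.2, 0.1]
position: [0.4443, -0.2865, 0.0273]
contact_force: [-0.4, -0.9, -0.8]
position: [0.4433, -0.3116, 0.0273]
contact_force: [-0.4, -0.5, 0.8]
position: [0.4448, -0.3365, 0.0273]
contact_force: [0.1, 1.4, -0.0]
position: [0.4453, -0.346, 0.0272]
contact_force: [-0.3, -0.8, 0.3]
brass px [318. 281.] 64 rect mm ((444.5560607910156, -361.8946228027344), (22.420989990234375, 9.836331367492676), 2.705728769302368)
brass px [334. 284.] 64 rect mm ((460.1971130371094, -378.2519836425781), (8.72612476348877, 22.459814071655273), 4.194923400878906)
```

Adapter_1 is at (.4446, -.362), about 42 mm inside the front line. Backing off, lifting and retreating so I can look at the whole bay.

```bash
(
python3 -m creep '[{"delta_pos":[0.4,0,0],"roll":0},{"delta_pos":[1,0,0],"roll":0},{"delta_pos":[1.5,0,-0.5],"roll":0},{"delta_pos":[1.5,0,-3.5],"roll":0},{"delta_pos":[1.5,0,-7],"roll":0}]'
python3 -m creep '[{"delta_pos":[0,0,-3],"roll":0},{"delta_pos":[1,0,-7],"roll":0},{"delta_pos":[4,0,-11],"roll":0},{"delta_pos":[8,0,-12],"roll":0},{"delta_pos":[12,0,-12],"roll":0}]'
python3 -m creep '[{"delta_pos":[4,0,0],"roll":0},{"delta_pos":[8,0,0],"roll":0},{"delta_pos":[12,0,0],"roll":0},{"delta_pos":[15,0,0],"roll":0},{"delta_pos":[15,0,0],"roll":0}]'
) | grep -E 'pos|contact'
python3 - <<'E'
from h import *
s=cam('side'); brass(s,220,200,350,300); crop(s,170,160,390,325,3,'pics/s4.png')
for o in blobs(s,190,210,290,255,zs=.005): print(*o[:3])
E
```

```text
position: [0.443, -0.3287, 0.0964]
contact_force: [0.5, -0.3, 0.8]
position: [0.4391, -0.2158, 0.2205]
contact_force: [0.6, 0.0, -0.5]
position: [0.4285, -0.0591, 0.217]
contact_force: [-0.1, 0.4, -0.1]
brass px [318. 281.] 61 rect mm ((444.39990234375, -361.2327880859375), (22.5855770111084, 9.45759105682373), 8.249210357666016)
brass px [334. 284.] 61 rect mm ((460.2054138183594, -378.2513732910156), (8.709293365478516, 22.459808349609375), 4.195083141326904)
[203.67108753 235.7780725 ] 1131 [ 332. -182.]
[228.93103448 236.14655172] 116 [ 368. -205.]
```

View pics/s4.png

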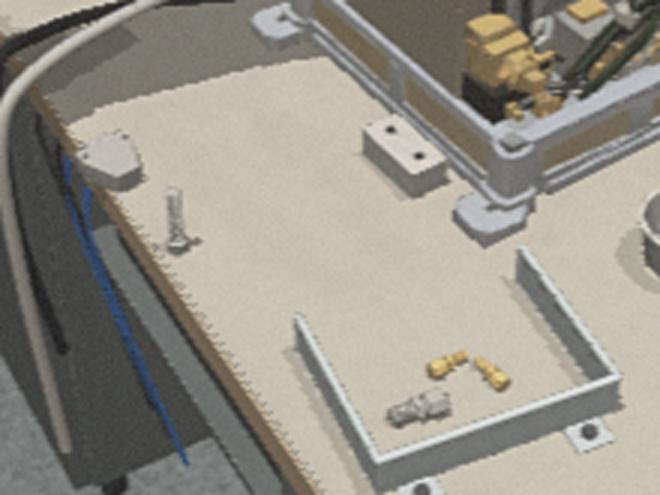

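All three adapters lie well inside the bay, at crop (447,364), (492,372) and (420,408). The screw at (175,220) still stands, and the connector and gauge block are where they were.

```bash
python3 -c "
from bench import ticket
print(ticket.hand_in())"
```

```text
the job is handed in; nothing more can be done
None
```

I swept all three adapters well inside the fence and left them lying there; the screw, gauge block and D connector look unmoved in the last picture, and I handed the job in at about 21 s of the 70 s limit (no verdict came back).

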